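# Load two reagent cassettes behind their latches

### The job

Load the purple and the red reagent cassettes into the analyser's bays of the same colour: set each on the open apron, snout first, and push it in along the lane so that it presses the orange latch aside, until it is fully home and the latch has snapped back behind it. Leave everything else on the bench where it stands.

Things in the scene. Friction and masses are not known exactly. Their poses are not given: they have to be found in the camera images.
- cassette_purple: loose reagent cassette: white block with purple top and rear label, 80 long (x) x 52 wide (y) x 32 high, about 0.14 kg. The first 10 mm at +x is a grey snout, 30 wide, 2 to 22 high, which enters the bay first; flat rear face at -x. Origin: centre of the underside (snout tip x = +40, rear x = -40), z up. Starts flat on the bench beside the dock, snout roughly away from the robot
- cassette_purple_nose (a point): centre of the tip of the purple cassette's snout: 40 mm ahead (x) of the cassette's origin, 12 mm above its underside
- bay_purple: fixed bay for the purple cassette, with a purple stripe on its apron and purple top on its end stop. +x is the way in (away from the robot), z up. Origin on the centre line under its 6 mm floor, 20 mm above the bench: the cassette slides on a surface 26 above the bench. Three bays stand side by side, 100 mm apart, in any order
- bay_purple_apron (a point): point on the centre line of the purple bay's floor surface at bay x = -85. The apron is flat, open, without walls, 96 wide, from x = -130 to -48; then flared guides narrow from about 69 to 55 mm by x = -24; then a 55 mm wide lane between guides 16 mm high
- bay_purple_stop (a point): point on the purple bay's end stop at bay x = 90, 18 above its underside: here the snout tip of a fully home cassette touches (its rear then at x = 10). From x = 12 to 90 the guides are taller, with inward lips 35 to 38 above the floor and a 43 mm slot between, so a cassette enters only by sliding in from the apron
- latch_purple (a joint): sprung orange latch in the +y guide of the purple bay: 0 = closed (rest), grows as pressed sideways (+y) to 0.010 m. Its tooth, 9 to 23 above the bay's underside, reaches to bay y = +21.5, with a ramp from x = -20 to 0 and a square back at x = 7. A cassette pushed along the ramp opens it (spring 1.6 N, 4 N at 6 mm; 5 to 10 N of push); it snaps back behind the rear face
- latch_purple_tab (a point): top centre of the orange tab of the purple bay's latch, 35 mm above the bay's underside, at bay x = -4, y = +34.5 when closed; moves with the latch
- cassette_red: loose reagent cassette: white block with red top and rear label, 80 long (x) x 52 wide (y) x 32 high, about 0.14 kg. The first 10 mm at +x is a grey snout, 30 wide, 2 to 22 high, which enters the bay first; flat rear face at -x. Origin: centre of the underside (snout tip x = +40, rear x = -40), z up. Starts flat on the bench beside the dock, snout roughly away from the robot
- cassette_red_nose (a point): centre of the tip of the red cassette's snout: 40 mm ahead (x) of the cassette's origin, 12 mm above its underside
- bay_red: fixed bay for the red cassette, with a red stripe on its apron and red top on its end stop. +x is the way in (away from the robot), z up. Origin on the centre line under its 6 mm floor, 20 mm above the bench: the cassette slides on a surface 26 above the bench. Three bays stand side by side, 100 mm apart, in any order
- bay_red_apron (a point): point on the centre line of the red bay's floor surface at bay x = -85. The apron is flat, open, without walls, 96 wide, from x = -130 to -48; then flared guides narrow from about 69 to 55 mm by x = -24; then a 55 mm wide lane between guides 16 mm high
- bay_red_stop (a point): point on the red bay's end stop at bay x = 90, 18 above its underside: here the snout tip of a fully home cassette touches (its rear then at x = 10). From x = 12 to 90 the guides are taller, with inward lips 35 to 38 above the floor and a 43 mm slot between, so a cassette enters only by sliding in from the apron
- latch_red (a joint): sprung orange latch in the +y guide of the red bay: 0 = closed (rest), grows as pressed sideways (+y) to 0.010 m. Its tooth, 9 to 23 above the bay's underside, reaches to bay y = +21.5, with a ramp from x = -20 to 0 and a square back at x = 7. A cassette pushed along the ramp opens it (spring 1.6 N, 4 N at 6 mm; 5 to 10 N of push); it snaps back behind the rear face
- latch_red_tab (a point): top centre of the orange tab of the red bay's latch, 35 mm above the bay's underside, at bay x = -4, y = +34.5 when closed; moves with the latch
- dock: fixed grey dock: deck plate 245 x 312, 20 high, carrying the three bays, and behind them a white console (150 x 312, 66 high, from 115 to 265 ahead of the origin). Origin: bench level, under the middle bay's origin; x as the bays'. The third bay (green) is already loaded, its cassette fixed: it shows how a latched one looks
- specimen_cup: amber specimen cup with yellow lid, 54 dia x 60 mm; loose bystander, leave it; origin: centre of the underside
- wash_bottle: white bottle, 48 dia x 150 mm; loose bystander, leave it; origin: centre of the underside
- sweet_jar: clear jar with yellow lid, 70 dia x 100 mm; loose bystander, leave it; origin: centre of the underside
- tube_rack: rack of capped blood tubes, 130 x 56 x 92 mm; loose bystander, leave it; origin: centre of the underside
- strip_reader: white hand-held strip reader lying flat, 45 x 85 x 19 mm; loose bystander, leave it; origin: centre of the underside
Mind the look-alikes: they are no part of the job. Leave any brown or yellow look-alike of the cassette_red alone.

How it is judged:
By the outcome, as a careful person would: the job done as asked, in the order asked, and still so for the second after the job is handed in, with the robot touching nothing.
It also fails if it takes over 72 s, if anything falls off the work surface, if the arm or the gripper's body presses on something with over 40 N, if the wrist force passes 120 N, or if a joint passes its speed limit or range.

### The arm

A 6-joint arm with a two-finger parallel gripper is mounted at the origin on the work surface. World frame = base frame: x ahead of the robot, y to its left, z up, the work surface at z = 0. Lengths are in m, angles in rad, forces in N, time in s.
With the tool pointing down it reaches from about 0.225 to 0.875 m from the base axis. Payload 3.4 kg.
Tool frame: the origin (TCP) lies on the centre line of the jaws, within the pads' length; the fingertips stand 17 mm ahead of it and the grasp point (between the pads) lies 2 mm behind it (nose_length is the distance from the TCP to the fingertips, in m); z points along the fingers, y is the line along which they close (so a half turn about z gives the same grasp; the last joint's range is limited). The gripper opens to 85 mm and grips with 20 to 120 N. Pads are 22 mm wide; open, the fingers measure 114 mm over their backs; the gripper's body (76 mm by 85 mm) begins 54 mm behind the grasp point. The pads swing forward as they close: fully open they stand 13 mm farther back than shut.
Start: joints at [1.168, 0.276, 1.505, -0, 1.361, -0.121], TCP at [0.16, 0.552, 0.248] pointing down, gripper open.
Joint ranges: [-2.89, 2.89], [-0.75, 2.08], [0.22, 2.7], [-1.18, 4.32], [0.11, 2.71], [-2.7, 2.7]. Speed limits (rad/s): [2.57, 2.57, 3.14, 3.14, 3.14, 3.14].

### API

Orientations are given as a unit quaternion [w, x, y, z].
In Python, from rig import get_state, get_image, sign_off, find_in, place_of, nose_length gives the robot as it stands.
- The arm moves only by the tool apply_moves, never from a script. Its argument "deltas" is one flat list of numbers, 5 for each row, row after row: the finger opening in mm, from 0 to 85.4, then the shift along the tool's x, y, z in mm, then the turn about the tool's z in degrees. A call has 1 to 12 rows; each row is the pose to reach, as a shift and turn from the pose commanded when the call began, along the tool's axes at that moment; what a row does not reach only later rows make up. A row lasts 1/12 s, in which the tool goes at most 41.7 mm and 7.16 degrees, less where a joint would pass 70% of its speed; a pose out of reach is approached as far as the arm can. A call with a gripper value outside its range is refused whole. The fingers move at their own pace and stop on an object; "squeeze" is the grip in N (left out, the last holds). Time passes only in rows, so rows that repeat a pose let the fingers close. It gives the time, the measured TCP pose, the force, the opening and the grip force at its end, in the units of the state.
- get_state(): the state, without advancing time (a new reading comes with each control period).
- get_image(name): name is "side" or "top"; returns a dict with "frame" (480x640x3 uint8, red, green, blue), "K" (3x3 intrinsics, pixels), "k1" (the pictures are not rectified: a ray, as slopes to the right and down, at radius r is drawn at 1 + k1 r^2 times it, then the intrinsics apply), "position" and "orientation" of the camera in the world. Camera axes: x right, y down, z forward; pixel columns grow to the right and rows downward; lengths in m; the calibration is good to about 2 mm. A picture is of the moment at which its call begins. There is no depth.
- sign_off(): hands the job in; it is judged then, once.
Trained networks look in a picture, given as the dict that the camera call returned (one of the last four; its "shot" number tells which), for a name from the list of things; names that differ only in an ending like _2 or _b are one class to them, and where a whole thing is asked for, a point or a joint stands for the part that bears it (a point fixed in the world has none). Each returns a list of dicts, best first, with "score" (0 to 1); they miss things now and then, are a little off and sometimes report something else, mostly with a low value. They report only what shows in the picture. A call takes as long as a camera call. They do not tell look-alikes from the thing itself.
- find_in(query, picture): "point" ([column, row] in pixels, amid what is visible of it).
- place_of(query, picture): "point" ([column, row] in pixels: a listed point, or the origin of a listed thing).
The state is a dict: "clock": time; "qpos": joint angles; "qd": joint speeds; "effort": joint torques, N m; "position": TCP position; "ee_rot": TCP orientation; "contact_force": force on the tool from outside, world axes, zero at the start; "moment": the same for the moment, N m; "width": finger opening in m; "gripper_force": force on a finger pad.
Only numpy, scipy, OpenCV 4.12 (cv2) and the standard library are available. Lean on these libraries where they do the work, as an engineer would, in place of code of your own. Each camera call takes 0.05 s, during which the arm holds its last target. There are 200 camera calls.

## Working session

There is one attempt and no reset: what is moved stays moved. The work goes in short steps, Python scripts to look and compute and a tool call to move; the robot and the scene stay as the last step left them, time stands still between calls to the robot, and variables do not carry over. Pictures are saved under pics/ and viewed, at most 10 in all, crops included, and the job is handed in when it is done.

Besides the shell and the picture viewer there is one more tool, called after "Call:" as name(argument=value, ...) on one line, values as JSON. apply_moves: Moves the arm, as the interface text tells. Its arguments: {"type":"object","properties":{"deltas":{"type":"array"},"squeeze":{"type":"number"}},"required":["deltas"]}

```bash
mkdir -p pics; ls; cat > h.py <<'E'
import numpy as np, cv2
from scipy.spatial.transform import Rotation as R
from rig import *
def RM(q): return R.from_quat([q[1],q[2],q[3],q[0]]).as_matrix()
def ray(im,p):
    K=np.array(im["K"]);k=im["k1"]
    d=cv2.undistortPoints(np.array([[p]],float),K,np.array([k,0,0,0.]))[0,0]
    return RM(im["orientation"])@np.array([d[0],d[1],1.])
def onz(im,p,z):
    r=ray(im,p);c=np.array(im["position"]);return c+r*(z-c[2])/r[2]
def proj(im,P):
    M=RM(im["orientation"]);rv=cv2.Rodrigues(M.T)[0]
    return cv2.projectPoints(np.atleast_2d(np.array(P,float)),rv,-M.T@np.array(im["position"]),np.array(im["K"]),np.array([im["k1"],0,0,0.]))[0][:,0]
def save(im,n): cv2.imwrite("pics/"+n,im["frame"][:,:,::-1])
def tri(a,pa,b,pb):
    A=[];v=[]
    for im,p in((a,pa),(b,pb)):
        r=ray(im,p);r/=np.linalg.norm(r);Q=np.eye(3)-np.outer(r,r);A.append(Q);v.append(Q@np.array(im["position"]))
    return np.linalg.lstsq(np.vstack(A),np.hstack(v),rcond=None)[0]
E
python3 - <<'E'
from h import *
np.set_printoptions(precision=4,suppress=True)
s=get_state();print(s["position"],s["ee_rot"],s["width"])
t=get_image("top");d=get_image("side")
for n,i in(("top",t),("side",d)):
    save(i,n+"0.png");print(n,np.array(i["position"]),RM(i["orientation"]).tolist(),i["K"],i["k1"])
Z={"apron":.026,"stop":.038,"nose":.012,"tab":.055}
for q in ["cassette_purple","cassette_red","cassette_purple_nose","cassette_red_nose","bay_purple_apron","bay_red_apron","bay_purple_stop","bay_red_stop","latch_purple_tab","latch_red_tab","dock","bay_purple","bay_red"]:
    z=Z.get(q.split("_")[-1],0.02 if q.startswith("bay") else 0)
    for n,i in(("top",t),("side",d)):
        for o in place_of(q,i)[:3]: print(q,n,round(o["score"],2),np.round(o["point"],1),onz(i,o["point"],z)[:2])
E
```

```text
pics
[0.1597 0.5518 0.2474] [-0.0002  0.1404  0.9901 -0.0009] 0.08527135039492936
top [0.4651 0.0022 1.524 ] [[-0.018196679366232992, -0.9978618822522486, 0.06277375891280047], [-0.9998338225890783, 0.01822978749917663, -4.532821087843003e-05], [-0.0010991209916786197, -0.06276415215499012, -0.9980277817462355]] [[458.5188   0.     323.178 ]
 [  0.     458.5188 244.4102]
 [  0.       0.       1.    ]] -0.08174990259736128
side [-0.1033 -0.7099  1.2502] [[0.7315224252017204, -0.5245540432186916, 0.43556629480472503], [-0.6817528433636136, -0.5715306939117225, 0.45668996757364105], [0.009380937726135796, -0.6310275126012401, -0.7757037297497481]] [[561.6928   0.     315.2485]
 [  0.     561.6928 239.8437]
 [  0.       0.       1.    ]] 0.027123765136492606
cassette_purple top 0.92 [232.6 264.3] [0.5    0.3052]
cassette_purple side 0.92 [226.2 204.6] [0.4943 0.3079]
cassette_purple side 0.44 [237.8 198.7] [0.5351 0.3036]
cassette_red top 0.84 [460.6 290.2] [ 0.3995 -0.4534]
cassette_red top 0.7 [462.4 242.6] [ 0.5585 -0.4651]
cassette_red top 0.69 [419.5 267.3] [ 0.4787 -0.3173]
cassett
[... 1419 characters left out ...]
latch_red_tab top 0.38 [232.4 210.1] [0.6741 0.294 ]
latch_red_tab side 0.52 [177.2 164.1] [0.4602 0.4986]
latch_red_tab side 0.42 [284.8 206.9] [0.5866 0.1424]
dock top 0.66 [156.6 267.7] [0.4928 0.563 ]
dock side 0.43 [223.6 203.6] [0.491  0.3164]
bay_purple top 0.59 [348.  222.4] [ 0.6309 -0.081 ]
bay_purple side 0.58 [226.5 204.5] [0.4856 0.2913]
bay_purple side 0.23 [319.2 196.5] [0.711  0.1294]
bay_purple side 0.15 [437.4 294.4] [ 0.6976 -0.3368]
bay_red top 0.89 [288.1 232.3] [0.6017 0.117 ]
bay_red top 0.22 [347.7 222.1] [ 0.6319 -0.08  ]
bay_red side 0.57 [296.9 221.6] [0.5948 0.1002]
bay_red side 0.23 [342.1 241.1] [ 0.6402 -0.0402]
bay_red side 0.18 [439.1 299.6] [ 0.6882 -0.3501]
```

View pics/top0.png

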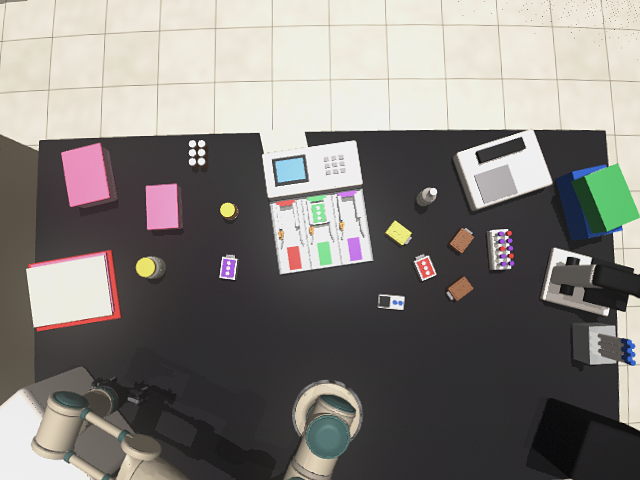

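View pics/side0.png

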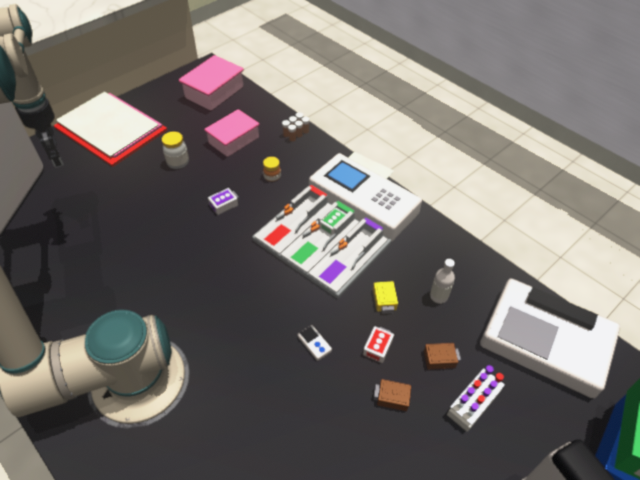

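The top view shows the red bay on the left (293,257), green in the middle and purple on the right (354,249). The purple cassette is at (229,267) and the red one at (425,267); the brown and yellow blocks are decoys. Next I'll make a zoomed montage and fit the poses more finely.

```bash
python3 - <<'E'
from h import *
t=get_image("top");d=get_image("side")
np.save("t.npy",t,allow_pickle=True);np.save("d.npy",d,allow_pickle=True)
def crop(i,c,r,w,h,W,H): return cv2.resize(i["frame"][r:r+h,c:c+w],(W,H),interpolation=cv2.INTER_CUBIC)
a=np.hstack([crop(t,260,180,120,100,480,400),np.vstack([crop(t,210,245,40,40,200,200),crop(t,405,247,40,40,200,200)])])
b=np.hstack([np.zeros((0,0,3),np.uint8).reshape(0,0,3)]) if 0 else None
cv2.imwrite("pics/m1.png",a[:,:,::-1])
s=np.hstack([crop(d,250,160,150,140,480,448),np.vstack([crop(d,200,180,45,45,224,224),crop(d,357,320,45,45,224,224)])])
cv2.imwrite("pics/m2.png",s[:,:,::-1])
E
```

```text
(no output)
```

View pics/m1.png

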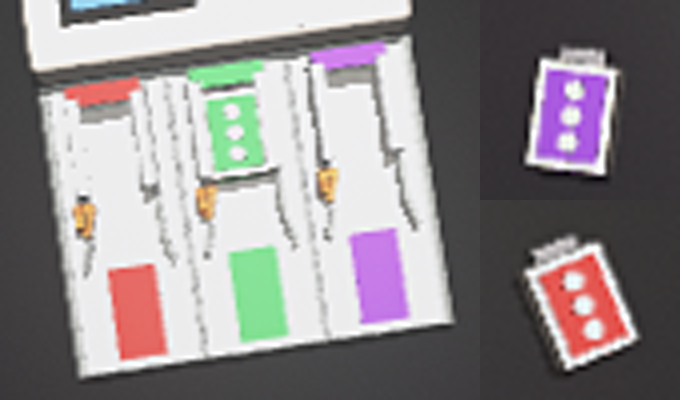

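View pics/m2.png

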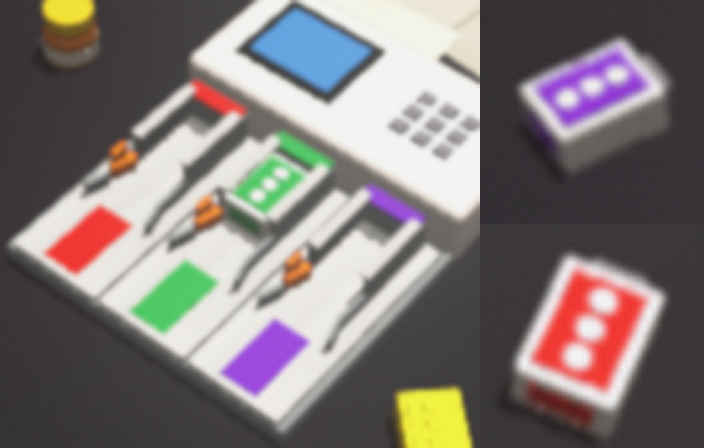

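The crops show clean label and stripe blobs. The orange tabs sit on the left (+y) of each lane, and a cassette's white body extends a few mm around its label. I'll fit model silhouettes for the cassettes and use stripe, tab and front-edge geometry for the dock.

```bash
cat > fit.py <<'E'
from h import *
from scipy.optimize import minimize
np.set_printoptions(precision=4,suppress=True)
def blob(im,col,near,rad):
    f=im["frame"].astype(float);h=cv2.cvtColor(im["frame"],cv2.COLOR_RGB2HSV).astype(int)
    H,S,V=h[...,0],h[...,1],h[...,2]
    m={"red":((H<6)|(H>174)),"purple":(H>128)&(H<155),"orange":(H>8)&(H<22),"green":(H>50)&(H<75)}[col]&(S>80)&(V>90)
    yy,xx=np.mgrid[:480,:640];m&=np.hypot(xx-near[0],yy-near[1])<rad
    n,l,st,c=cv2.connectedComponentsWithStats(m.astype(np.uint8))
    k=1+np.argmax(st[1:,4]);b=(l==k).astype(np.uint8)
    cs=cv2.findContours(b,cv2.RETR_EXTERNAL,cv2.CHAIN_APPROX_NONE)[0]
    fl=cv2.drawContours(np.zeros_like(b),cs,-1,1,-1);M=cv2.moments(fl,True)
    return np.array([M["m10"]/M["m00"],M["m01"]/M["m00"]]),M["m00"]
def sil(im,near,rad,thr=75):
    g=im["frame"].max(2).astype(float)
    x,y=np.round(near).astype(int);p=g[y-rad:y+rad,x-rad:x+rad]
    return np.clip((p-45)/(90-45),0,1),(x-rad,y-rad)
def cass(x,y,a,z):
    out=[]
    for X0,X1,W,z0,z1 in((-40,30,26,0,32),(30,40,15,2,22)):
        q=np.array([[X,Y,Z] for X in(X0,X1) for Y in(-W,W) for Z in(z0,z1)])/1e3
        q[:,:2]=q[:,:2]@np.array([[np.cos(a),np.sin(a)],[-np.sin(a),np.cos(a)]]);out.append(q+[x,y,z])
    return out
def fitc(ims,nears,x0,z=0,rad=17):
    S=[sil(i,n,rad) for i,n in zip(ims,nears)]
    def cost(v):
        e=0
        for im,(s,o) in zip(ims,S):
            c=np.zeros((2*rad*8,2*rad*8),np.uint8)
            for q in cass(*v[:3],z):
                p=((proj(im,q)-o+.5)*8);cv2.fillConvexPoly(c,cv2.convexHull(np.round(p*16).astype(np.int32)),255,shift=4)
            c=cv2.resize(c,(2*rad,2*rad),interpolation=cv2.INTER_AREA)/255.
            c=cv2.GaussianBlur(c,(0,0),.6);e+=((c-s)**2).sum()
        return e
    best=min((minimize(cost,[x0[0],x0[1],x0[2]+da],method="Nelder-Mead",options=dict(initial_simplex=np.array([[x0[0],x0[1],x0[2]+da]]*4)+np.vstack([np.zeros(3),np.diag([.01,.01,.15])]),xatol=1e-4,fatol=1e-3)) for da in(-.15,.15)),key=lambda r:r.fun)
    return best.x,best.fun
E
python3 - <<'E'
from fit import *
t=np.load("t.npy",allow_pickle=True).item();d=np.load("d.npy",allow_pickle=True).item()
for nm,col,nt,nd,a in(("P","purple",(229,267),(223,199),-.1),("R","red",(425,267),(378,343),.35)):
    bt,_=blob(t,col,nt,16);bd,_=blob(d,col,nd,18)
    T=tri(t,bt,d,bd);print(nm,"label tri",T, onz(t,bt,.032),onz(d,bd,.032))
    for ims,ns in(([t],[bt]),([d],[bd]),([t,d],[bt,bd])): print(fitc(ims,ns,(T[0],T[1],a)))
for nm,col,nt,nd,r in(("stripeR","red",(293,257),(277,235),14),("stripeP","purple",(354,249),(333,271),14),("stripeG","green",(324,252),(304,253),14),("tabR","orange",(281,234),(288,209),10),("tabP","orange",(342,226),(343,243),10),("tabG","orange",(311,230),(315,226),10)):
    bt,n=blob(t,col,nt,r);bd,m=blob(d,col,nd,r+2);z=.026 if "s" in nm else .05
    print(nm,bt,bd,n,m,tri(t,bt,d,bd),onz(t,bt,z),onz(d,bd,z))
# dock corners front edge in top picture from m1 crop: 
for p in((80/4+260,376/4+180),(452/4+260,323/4+180)): print("corner",onz(t,p,.023))
for p in((12*150/480+250,245*140/448+160),(283*150/480+250,428*140/448+160)): print("cornerS",onz(d,p,.023))
E
```

```text
P label tri [0.488  0.315  0.0315] [0.4881 0.3148 0.032 ] [0.4876 0.3146 0.032 ]
(array([ 0.4938,  0.3147, -0.1452]), np.float64(42.653071258176666))
(array([ 0.4957,  0.3162, -0.1338]), np.float64(34.46210168300967))
(array([ 0.4947,  0.3153, -0.1432]), np.float64(80.63404757792439))
R label tri [ 0.4774 -0.3297  0.0328] [ 0.4772 -0.3297  0.032 ] [ 0.478  -0.3297  0.032 ]
(array([ 0.4827, -0.3288,  0.3639]), np.float64(51.43889164906843))
(array([ 0.4855, -0.3259,  0.3094]), np.float64(65.2735265751589))
(array([ 0.4842, -0.3274,  0.3323]), np.float64(128.97757111150202))
stripeR [293.6937 257.5461] [277.1138 234.4621] 271.0 290.0 [0.5184 0.0992 0.0248] [0.518  0.0993 0.026 ] [0.518  0.0981 0.026 ]
stripeP [354.3504 248.6969] [332.3322 271.1678] 254.0 304.0 [ 0.5435 -0.0997  0.0264] [ 0.5434 -0.0996  0.026 ] [ 0.5439 -0.0997  0.026 ]
stripeG [324.0876 253.1275] [304.0217 252.3105] 251.0 277.0 [ 0.5309 -0.0005  0.0259] [ 0.5307 -0.0003  0.026 ] [ 0.5311 -0.0007  0.026 ]
tabR [280.5882 234.1176] [287.6795 208.8974] 34.0 78.0 [0.5944 0.1395 0.043 ] [0.5936 0.139  0.05  ] [0.5905 0.1345 0.05  ]
tabP [341.3793 225.2414] [342.2794 243.75  ] 29.0 68.0 [ 0.6202 -0.0586  0.0417] [ 0.6187 -0.0577  0.05  ] [ 0.6158 -0.0635  0.05  ]
tabG [311.0588 229.6765] [314.3676 226.2794] 34.0 68.0 [0.6074 0.0403 0.0407] [0.6061 0.0404 0.05  ] [0.6023 0.0343 0.05  ]
corner [0.4651 0.1451 0.023 ]
corner [ 0.5029 -0.16    0.023 ]
cornerS [0.4659 0.1388 0.023 ]
cornerS [ 0.5067 -0.1612  0.023 ]
```

```bash
cat > go.py <<'E'
import sys
from h import *
# usage: go.py x y z yawdeg(cassette/bay x-direction)
def d(x,y,z,yaw):
    s=get_state();M=RM(s["ee_rot"]);v=M.T@(np.array([x,y,z])-s["position"])*1e3
    cur=np.degrees(np.arctan2(M[1,1],M[0,1]))-90
    t=-((yaw-cur+90)%180-90)
    print("d",np.round(v,1),"turn",round(t,1),"cur yaw",round(cur,1),"tilt",np.round(M[:2,2],4),"pos",np.round(s["position"],4),"w",round(s["width"],4),"q6",round(s["qpos"][5],2),"t",round(s["clock"],2),"F",np.round(s["contact_force"],1))
if __name__=="__main__": d(*map(float,sys.argv[1:5]))
E
python3 go.py .489 .315 .11 -8.2
```

```text
d [-382.1 -136.5  138.3] turn -7.9 cur yaw -16.1 tilt [0.     0.0001] pos [0.1599 0.5524 0.2483] w 0.0853 q6 -0.12 t 1.5 F [-0.7  0.8  0.5]
```

Call:
apply_moves(deltas=[85,-382,-136.5,60,-7.9,85,-382,-136.5,60,-7.9,85,-382,-136.5,60,-7.9,85,-382,-136.5,60,-7.9,85,-382,-136.5,60,-7.9,85,-382,-136.5,60,-7.9,85,-382,-136.5,60,-7.9,85,-382,-136.5,60,-7.9,85,-382,-136.5,138,-7.9,85,-382,-136.5,138,-7.9,85,-382,-136.5,138,-7.9,85,-382,-136.5,138,-7.9], squeeze=30)

```text
clock: 2.5
position: [0.4896, 0.3108, 0.1049]
ee_rot: [-0.003, 0.074, 0.997, -0.003]
contact_force: [-1.2, -0.4, -0.3]
width: 0.0848
gripper_force: 0.0
```

```bash
python3 go.py .489 .315 .024 -8.2
```

```text
d [ 0.8  4.6 80.9] turn -0.3 cur yaw -8.5 tilt [-0.0063 -0.0053] pos [0.4896 0.3108 0.1049] w 0.0848 q6 -0.98 t 2.5 F [-1.2 -0.4 -0.3]
```

Call:
apply_moves(deltas=[85,0,0,0,0,85,0,0,0,0,85,0,0,40,0,85,0,0,60,0,85,0,0,75,0,85,0,0,86,0,85,0,0,86,0,85,0,0,86,0])

```text
clock: 3.17
position: [0.4889, 0.316, 0.0253]
ee_rot: [0.001, 0.071, 0.997, 0.0]
contact_force: [0.4, 1.0, 1.4]
width: 0.0845
gripper_force: 0.0
```

```bash
python3 go.py .489 .315 .024 -8.2
```

```text
d [-0.2 -1.   1.3] turn 0.0 cur yaw -8.2 tilt [0.0012 0.0008] pos [0.4889 0.316  0.0253] w 0.0845 q6 -0.97 t 3.17 F [0.4 1.  1.4]
```

Call:
apply_moves(deltas=[40,0,0,0,0,40,0,0,0,0,40,0,0,0,0,40,0,0,0,0,40,0,0,0,0,40,0,0,0,0,40,0,0,0,0,40,0,0,0,0,40,0,0,-20,0,40,0,0,-45,0,40,0,0,-80,0,40,0,0,-80,0], squeeze=30)

```text
clock: 4.17
position: [0.4926, 0.3168, 0.1105]
ee_rot: [0.005, 0.072, 0.997, 0.003]
contact_force: [1.8, 0.8, -0.6]
width: 0.0514
gripper_force: 32.3
```

```bash
python3 - <<'E'
from fit import *
import go
u=np.array([.9921,.1253])
S=np.array([.5435,-.0997])-.003*u   # purple bay x=-88
print("origin target",S,"tcp target",S-.006*u)
t=get_image("top");save(t,"t2.png")
go.d(*(S-.006*u),.15,7.2)
s=get_state();print(s["gripper_force"])
E
```

```text
origin target [ 0.5405 -0.1001] tcp target [ 0.5346 -0.1008]
d [-102.8 -406.3  -43.2] turn -15.5 cur yaw -8.3 tilt [0.0077 0.0039] pos [0.4915 0.3162 0.1081] w 0.0516 q6 -0.97 t 4.22 F [ 0.4  0.3 -0.1]
32.30129599571228
```

View pics/t2.png

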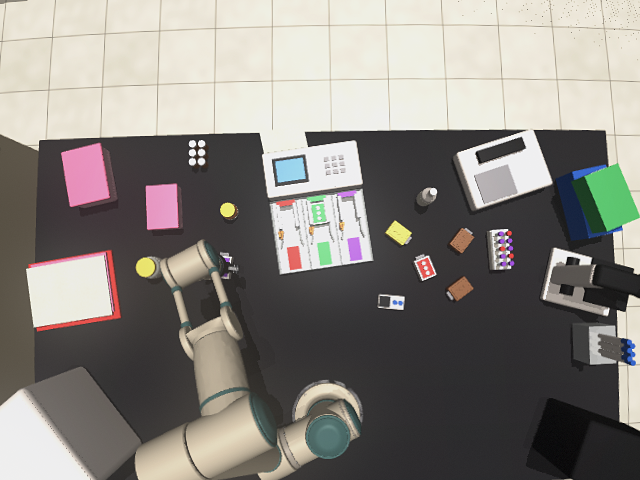

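The purple cassette is gripped and lifted (opening 51.5 mm). Carrying it to its apron.

Call:
apply_moves(deltas=[40,0,0,-46,0,40,-104.4,-405,-46,-15.4,40,-104.4,-405,-46,-15.4,40,-104.4,-405,-46,-15.4,40,-104.4,-405,-46,-15.4,40,-104.4,-405,-46,-15.4,40,-104.4,-405,-46,-15.4,40,-104.4,-405,-46,-15.4,40,-104.4,-405,-46,-15.4,40,-104.4,-405,-46,-15.4,40,-104.4,-405,-46,-15.4,40,-104.4,-405,-46,-15.4])

```text
clock: 5.22
position: [0.5347, -0.1073, 0.1494]
ee_rot: [0.0, -0.06, 0.998, -0.002]
contact_force: [-0.1, -0.4, -0.5]
width: 0.0516
gripper_force: 32.5
```

Call:
apply_moves(deltas=[40,0,0,0,0,40,0,0,0,0,40,0,0,0,0,40,0,0,0,0])

```text
clock: 5.55
position: [0.5335, -0.0989, 0.1499]
ee_rot: [-0.001, -0.063, 0.998, 0.001]
contact_force: [0.2, -0.2, -0.9]
width: 0.0514
gripper_force: 32.5
```

```bash
python3 go.py .5346 -.1008 .053 7.2
```

```text
d [-0.9 -2.1 96.9] turn 0.1 cur yaw 7.3 tilt [-0.0012  0.001 ] pos [ 0.5335 -0.0989  0.1499] w 0.0514 q6 -2.01 t 5.55 F [ 0.2 -0.2 -0.9]
```

Call:
apply_moves(deltas=[40,0,0,30,0,40,0,0,60,0,40,0,0,80,0,40,0,0,92,0,40,0,0,97,0,40,0,0,99,0,40,0,0,99.5,0,40,0,0,99.5,0,40,0,0,99.5,0])

```text
clock: 6.3
position: [0.5341, -0.0994, 0.0517]
ee_rot: [0.0, -0.063, 0.998, 0.0]
contact_force: [-1.4, 1.1, 3.9]
width: 0.0516
gripper_force: 33.2
```

```bash
python3 - <<'E'
from fit import *
import go
go.d(.5346,-.1008,.0505,7.2)
t=get_image("top");d=get_image("side")
c=lambda i,x,y,w,h:cv2.resize(i["frame"][y:y+h,x:x+w],(400,400),interpolation=cv2.INTER_CUBIC)
cv2.imwrite("pics/c3.png",np.hstack([c(t,290,190,100,100),c(d,280,200,100,100)])[:,:,::-1])
E
```

```text
d [-0.3 -1.4  1.2] turn 0.0 cur yaw 7.2 tilt [0.0004 0.0005] pos [ 0.5341 -0.0994  0.0517] w 0.0516 q6 -2.01 t 6.3 F [-1.4  1.1  3.9]
```

View pics/c3.png

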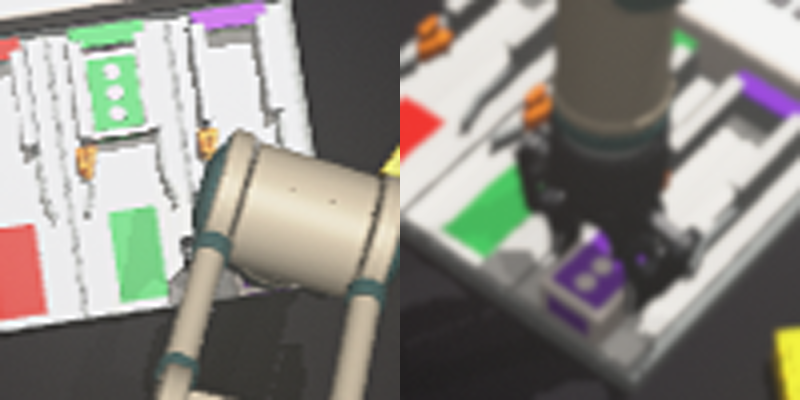

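Both views show the cassette flat on the purple apron, in line with its lane. Releasing, then coming in behind it with the fingers shut.

Call:
apply_moves(deltas=[85,0,0,0,0,85,0,0,0,0,85,0,0,0,0,85,0,0,0,0,85,0,0,0,0,85,0,0,-25,0,85,0,0,-55,0,85,0,0,-65,0,0,35,0,-65,0,0,65,0,-65,0,0,65,0,-65,0,0,65,0,-65,0])

```text
clock: 7.4
position: [0.4681, -0.1087, 0.1156]
ee_rot: [-0.0, -0.062, 0.998, 0.0]
contact_force: [1.2, -1.2, 0.2]
width: 0.0383
gripper_force: 0.0
```

Call:
apply_moves(deltas=[0,0,0,0,0,0,0,0,0,0,0,0,0,0,0,0,0,0,0,0])

```text
clock: 7.73
position: [0.4705, -0.109, 0.1156]
ee_rot: [0.0, -0.063, 0.998, 0.0]
contact_force: [0.3, -0.4, -0.5]
width: 0.0001
gripper_force: 0.0
```

```bash
python3 - <<'E'
from fit import *
import go
t=get_image("top");d=get_image("side")
b=blob(t,"purple",(354,252),25);bd=blob(d,"purple",(335,268),25)
print(b,bd);P=onz(t,b[0],.058);Q=onz(d,bd[0],.058);print(P,Q)
u=np.array([.9921,.1253]);n=np.array([-.1253,.9921]);S=np.array([.5435,-.0997])
for X in(P,Q):print("label bay x,y",-85+1e3*(X[:2]-S)@u,1e3*(X[:2]-S)@n)
go.d(*(S-.075*u),.052,7.2)
c=lambda i,x,y,w,h:cv2.resize(i["frame"][y:y+h,x:x+w],(400,400),interpolation=cv2.INTER_CUBIC)
cv2.imwrite("pics/c4.png",np.hstack([c(t,290,190,100,100),c(d,280,200,100,100)])[:,:,::-1])
E
```

```text
(array([353.4222, 245.3556]), 45.0) (array([332.6907, 268.9691]), 97.0)
[ 0.5525 -0.0947  0.058 ] [ 0.5327 -0.1111  0.058 ]
label bay x,y -75.47158277570698 3.870846580068914
label bay x,y -97.16875768384155 -9.996411959677136
d [ 1.1 -0.1 63.6] turn -0.0 cur yaw 7.2 tilt [0.     0.0001] pos [ 0.4702 -0.1089  0.1156] w 0.0002 q6 -2.07 t 7.83 F [-0.2  0.4 -0.9]
```

View pics/c4.png

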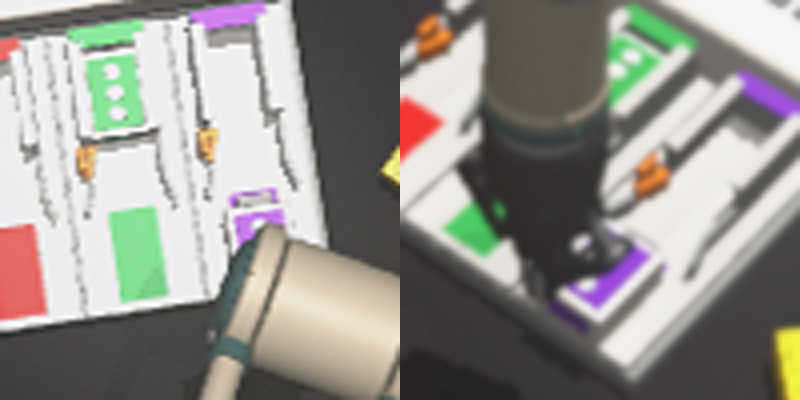

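The cassette sits straight on the apron. Lowering the shut fingers behind it and pushing.

Call:
apply_moves(deltas=[0,0,0,30,0,0,0,0,55,0,0,0,0,65,0,0,0,0,65,0,0,-12,0,65,0,0,-20,0,65,0,0,-28,0,65,0,0,-36,0,65,0,0,-44,0,65,0,0,-52,0,65,0,0,-60,0,65,0,0,-60,0,65,0], squeeze=60)

```text
clock: 8.83
position: [0.5318, -0.1015, 0.0511]
ee_rot: [0.002, -0.063, 0.998, -0.0]
contact_force: [-0.4, -0.2, -0.1]
width: 0.0003
gripper_force: 0.0
```

```bash
python3 - <<'E'
from fit import *
import go
u=np.array([.9921,.1253]);S=np.array([.5435,-.0997])
go.d(*(S+.084*u),.0505,7.2)
t=get_image("top");d=get_image("side")
c=lambda i,x,y,w,h:cv2.resize(i["frame"][y:y+h,x:x+w],(400,400),interpolation=cv2.INTER_CUBIC)
cv2.imwrite("pics/c5.png",np.hstack([c(t,290,190,100,100),c(d,280,200,100,100)])[:,:,::-1])
E
```

```text
d [-95.8   0.3   0.9] turn -0.0 cur yaw 7.2 tilt [ 0.0033 -0.0006] pos [ 0.5318 -0.1015  0.0511] w 0.0003 q6 -2.01 t 8.83 F [-0.4 -0.2 -0.1]
```

View pics/c5.png

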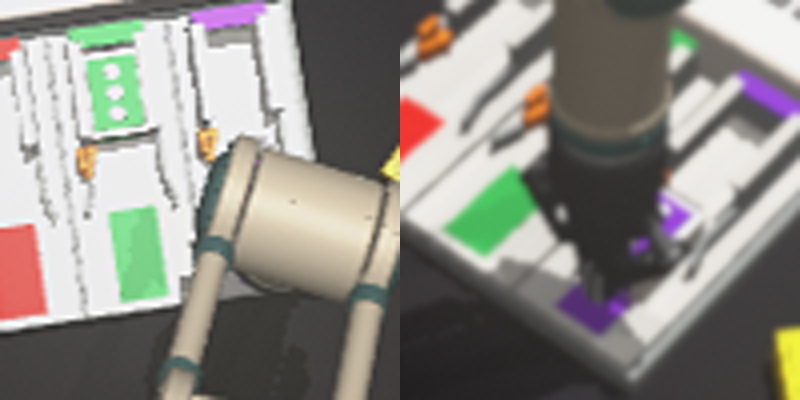

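Call:
apply_moves(deltas=[0,-8,0,0,0,0,-16,0,0,0,0,-24,0,0,0,0,-32,0,0,0,0,-40,0,0,0,0,-48,0,0,0,0,-55,0,0,0,0,-62,0,0,0,0,-69,0,0,0,0,-75,0,0,0,0,-80,0,0,0,0,-80,0,0,0])

```text
clock: 9.93
position: [0.6102, -0.0912, 0.0508]
ee_rot: [0.001, -0.062, 0.998, 0.0]
contact_force: [-0.0, 0.4, 0.3]
width: 0.0002
gripper_force: 0.0
```

```bash
python3 go.py .6268 -.0892 .0505 7.2
```

```text
d [-16.7  -0.1   0.3] turn -0.1 cur yaw 7.1 tilt [0.002  0.0005] pos [ 0.6102 -0.0912  0.0508] w 0.0002 q6 -1.96 t 9.93 F [-0.   0.4  0.3]
```

Call:
apply_moves(deltas=[0,-4,0,0,0,0,-7,0,0,0,0,-10,0,0,0,0,-13,0,0,0,0,-15,0,0,0,0,-15,0,0,0])

```text
clock: 10.43
position: [0.6236, -0.0892, 0.0507]
ee_rot: [-0.0, -0.062, 0.998, 0.0]
contact_force: [-2.8, -0.2, -0.4]
width: 0.0003
gripper_force: 1.5
```

```bash
python3 - <<'E'
from fit import *
import go
u=np.array([.9921,.1253]);S=np.array([.5435,-.0997])
go.d(*(S+.084*u),.0505,7.2)
t=get_image("top");d=get_image("side")
for o in place_of("latch_purple_tab",d)[:2]+place_of("cassette_purple_nose",d)[:2]: print(o)
c=lambda i,x,y,w,h:cv2.resize(i["frame"][y:y+h,x:x+w],(400,400),interpolation=cv2.INTER_CUBIC)
cv2.imwrite("pics/c6.png",np.hstack([c(t,290,180,100,100),c(d,290,180,100,100)])[:,:,::-1])
E
```

```text
d [-3.2 -0.4  0.2] turn -0.0 cur yaw 7.2 tilt [-0.0002  0.0006] pos [ 0.6236 -0.0892  0.0507] w 0.0003 q6 -1.95 t 10.43 F [-2.8 -0.2 -0.4]
{'point': [339.7, 241.7], 'score': 0.37}
{'point': [373.7, 229.3], 'score': 0.6}
```

View pics/c6.png

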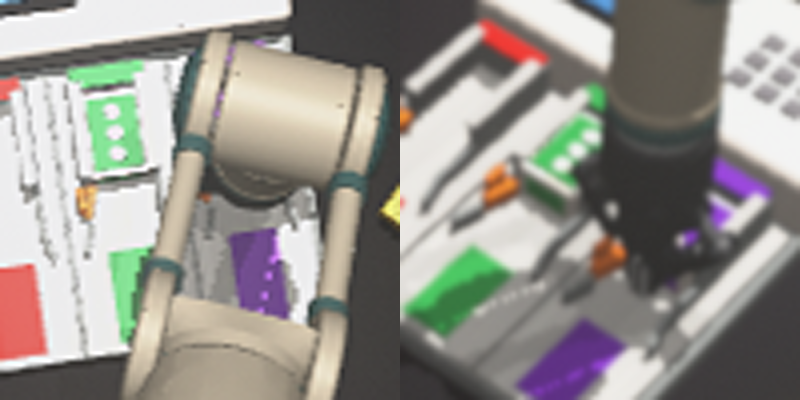

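The cassette is nearly home. I'll finish in small steps and watch the force.

Call:
apply_moves(deltas=[0,-1.5,0,0,0,0,-2.5,0,0,0,0,-3.5,0,0,0,0,-3.5,0,0,0,0,-3.5,0,0,0])

```text
clock: 11.05
position: [0.6278, -0.0891, 0.0511]
ee_rot: [0.001, -0.062, 0.998, -0.0]
contact_force: [-0.4, -0.3, -0.2]
width: -0.0
gripper_force: 0.6
```

Call:
apply_moves(deltas=[0,-1,0,0,0,0,-2,0,0,0,0,-2,0,0,0,0,-2,0,0,0])

```text
clock: 11.38
position: [0.6279, -0.0891, 0.0511]
ee_rot: [-0.001, -0.063, 0.998, -0.0]
contact_force: [-5.9, -1.4, 3.2]
width: 0.0001
gripper_force: 2.6
```

Call:
apply_moves(deltas=[0,-1.5,0,0,0,0,-3,0,0,0,0,-3,0,0,0,0,-3,0,0,0])

```text
clock: 11.72
position: [0.6279, -0.0891, 0.0511]
ee_rot: [-0.004, -0.063, 0.998, -0.0]
contact_force: [-11.0, -1.7, 7.4]
width: -0.0001
gripper_force: 5.7
```

Position holds while the force rises to 13 N, so it is against the end stop. Backing off and up.

Call:
apply_moves(deltas=[0,10,0,0,0,0,25,0,0,0,0,40,0,0,0,0,40,0,-40,0,0,40,0,-80,0,85,80,0,-120,0,85,120,0,-120,0,85,160,0,-120,0,85,160,0,-120,0,85,160,0,-120,0,85,160,0,-120,0], squeeze=30)

```text
clock: 12.63
position: [0.4744, -0.1089, 0.1716]
ee_rot: [0.002, -0.062, 0.998, -0.001]
contact_force: [0.8, -0.4, 0.2]
width: 0.0724
gripper_force: 0.0
```

```bash
cat > chk.py <<'E'
from fit import *
# compare with green: bay-frame label and tab positions
u=np.array([.9921,.1253]);n=np.array([-.1253,.9921])
B={"green":np.array([.5309,-.0003]),"purple":np.array([.5435,-.0997]),"red":np.array([.5182,.0988])}
def chk(col):
    t=get_image("top");d=get_image("side")
    for nm,im in(("top",t),("side",d)):
        for c in("green",col):
            S=B[c]+.085*u
            g=lambda x,y,z:proj(im,[*(S+x*u+y*n),z])[0]
            for k,(cc,p,z,r) in {"label":(c,g(.045,0,.058),.058,9),"tab":("orange",g(-.004,.0345,.05),.05,8)}.items():
                try:
                    b,a=blob(im,cc,p,r);X=onz(im,b,z)[:2]-S;print(nm,c,k,np.round(1e3*np.array([X@u,X@n]),1),a)
                except Exception as e: print(nm,c,k,"none")
E
python3 -c "
import chk,go;chk.chk('purple');go.d(.4778,-.3295,.12,19.5)"
```

```text
top green label [45.1  0.5] 191.0
top green tab [-5.3 31. ] 34.0
top purple label [45.1 -0.6] 196.0
top purple tab [-4.4 31.4] 32.0
side green label [ 49.7 -10.7] 46.0
side green tab none
side purple label [45.6  1.1] 134.0
side purple tab [-2.4 23.1] 29.0
d [  25.1 -219.2   51.2] turn -12.3 cur yaw 7.2 tilt [ 0.003  -0.0005] pos [ 0.4753 -0.1088  0.1711] w 0.0842 q6 -2.06 t 12.73 F [-0.6  0.1  0.1]
```

Purple's label (bay x 45.1) and tab match the latched green bay, so it is home and latched. Next is red; I'll take the half-turn so joint 6 stays away from its limit.

Call:
apply_moves(deltas=[85,25,-219,0,40,85,25,-219,0,40,85,25,-219,0,40,85,25,-219,0,40,85,25,-219,0,40,85,25,-219,0,40,85,25,-219,0,80,85,25,-219,0,80,85,25,-219,0,80,85,25,-219,0,80,85,25,-219,0,80,85,25,-219,0,80])

```text
clock: 13.73
position: [0.4774, -0.3296, 0.1699]
ee_rot: [0.0, 0.596, 0.803, 0.0]
contact_force: [0.2, 0.1, -0.1]
width: 0.0849
gripper_force: 0.0
```

Call:
apply_moves(deltas=[85,0,0,0,87.7,85,0,0,0,87.7,85,0,0,0,87.7,85,0,0,0,87.7,85,0,0,0,87.7,85,0,0,0,87.7,85,0,0,0,87.7,85,0,0,0,87.7,85,0,0,0,87.7,85,0,0,0,87.7,85,0,0,0,87.7,85,0,0,0,87.7])

```text
clock: 14.73
position: [0.4775, -0.3295, 0.1699]
ee_rot: [0.0, 0.983, 0.181, 0.0]
contact_force: [1.1, -0.2, -0.8]
width: 0.0847
gripper_force: 0.0
```

Call:
apply_moves(deltas=[85,0,0,0,0,85,0,0,0,0,85,0,0,0,0,85,0,0,0,0])

```text
clock: 15.07
position: [0.4761, -0.329, 0.1704]
ee_rot: [-0.0, 0.983, 0.185, 0.0]
contact_force: [0.2, 0.2, 0.0]
width: 0.0851
gripper_force: 0.0
```

```bash
python3 go.py .4778 -.3295 .024 19.5
```

```text
d [  1.4   1.2 146.4] turn 1.8 cur yaw -158.7 tilt [0.     0.0002] pos [ 0.4761 -0.329   0.1704] w 0.0851 q6 0.47 t 15.07 F [0.2 0.2 0. ]
```

Call:
apply_moves(deltas=[85,1,1,40,1.5,85,1,1,80,1.5,85,1,1,110,1.5,85,1,1,130,1.5,85,1,1,140,1.5,85,1,1,145.5,1.5,85,1,1,145.5,1.5,85,1,1,145.5,1.5,85,1,1,145.5,1.5])

```text
clock: 15.82
position: [0.4779, -0.3303, 0.0268]
ee_rot: [0.001, 0.985, 0.171, 0.001]
contact_force: [-0.3, -0.9, -0.5]
width: 0.0851
gripper_force: 0.0
```

Call:
apply_moves(deltas=[40,0,0,0,0,40,0,0,0,0,40,0,0,0,0,40,0,0,0,0,40,0,0,0,0,40,0,0,0,0,40,0,0,0,0,40,0,0,0,0,40,0,0,0,0])

```text
clock: 16.57
position: [0.4773, -0.3297, 0.0263]
ee_rot: [0.001, 0.985, 0.171, 0.001]
contact_force: [-0.7, 0.2, 5.3]
width: 0.0515
gripper_force: 32.0
```

```bash
python3 go.py .4778 -.3295 .024 19.5
```

```text
d [ 0.6 -0.1  2.3] turn 0.2 cur yaw -160.3 tilt [ 0.0012 -0.001 ] pos [ 0.4773 -0.3297  0.0263] w 0.0515 q6 0.5 t 16.57 F [-0.7  0.2  5.3]
```

Call:
apply_moves(deltas=[40,0,0,-20,0,40,0,0,-50,0,40,0,0,-85,0,40,0,0,-120,0,40,0,0,-126,0,40,0,0,-126,0,40,0,0,-126,0,40,0,0,-126,0])

```text
clock: 17.23
position: [0.4757, -0.3284, 0.1493]
ee_rot: [-0.002, 0.985, 0.171, -0.001]
contact_force: [0.1, -0.1, -1.8]
width: 0.0518
gripper_force: 32.1
```

```bash
python3 - <<'E'
import numpy as np,go
u=np.array([.9921,.1253]);S=np.array([.5182,.0988])-.009*u
go.d(*S,.15,7.2);print(S)
E
```

```text
d [ 175.3 -389.8    0.4] turn 12.5 cur yaw -160.3 tilt [-0.003   0.0028] pos [ 0.4757 -0.3284  0.1493] w 0.0518 q6 0.5 t 17.23 F [ 0.1 -0.1 -1.8]
[0.5092711 0.0976723]
```

Call:
apply_moves(deltas=[40,174.4,-391,0,12.5,40,174.4,-391,0,12.5,40,174.4,-391,0,12.5,40,174.4,-391,0,12.5,40,174.4,-391,0,12.5,40,174.4,-391,0,12.5,40,174.4,-391,0,12.5,40,174.4,-391,0,12.5,40,174.4,-391,0,12.5,40,174.4,-391,0,12.5,40,174.4,-391,0,12.5,40,174.4,-391,0,12.5])

```text
clock: 18.23
position: [0.5079, 0.1006, 0.1493]
ee_rot: [-0.001, 0.998, 0.065, -0.002]
contact_force: [0.0, -0.5, -0.4]
width: 0.0514
gripper_force: 32.2
```

Call:
apply_moves(deltas=[40,0,0,0,0,40,0,0,0,0,40,0,0,0,0,40,0,0,0,0,40,0,0,0,0])

```text
clock: 18.65
position: [0.5092, 0.0962, 0.1512]
ee_rot: [0.0, 0.998, 0.062, -0.0]
contact_force: [-0.1, -0.4, -2.0]
width: 0.0516
gripper_force: 32.2
```

```bash
python3 go.py .5093 .0977 .0523 7.2
```

```text
d [ 0.3 -1.5 98.9] turn -0.1 cur yaw -172.9 tilt [-0.0002 -0.0001] pos [0.5092 0.0962 0.1512] w 0.0516 q6 1.5 t 18.65 F [-0.1 -0.4 -2. ]
```

Call:
apply_moves(deltas=[40,0,-1,30,0,40,0,-1,60,0,40,0,-1,80,0,40,0,-1,92,0,40,0,-1,97,0,40,0,-1,99,0,40,0,-1,99.5,0,40,0,-1,99.5,0,40,0,-1,99.5,0])

```text
clock: 19.4
position: [0.51, 0.0982, 0.0525]
ee_rot: [-0.0, 0.998, 0.063, 0.001]
contact_force: [0.5, 1.2, -0.9]
width: 0.0514
gripper_force: 31.4
```

Call:
apply_moves(deltas=[85,0,0,0,0,85,0,0,0,0,85,0,0,0,0,85,0,0,0,0,85,0,0,0,0,85,0,0,-25,0,85,0,0,-55,0,85,0,0,-65,0,0,-35,0,-65,0,0,-65,0,-65,0,0,-65,0,-65,0,0,-65,0,-65,0])

```text
clock: 20.4
position: [0.4426, 0.0903, 0.1166]
ee_rot: [-0.0, 0.998, 0.063, -0.001]
contact_force: [0.2, 0.4, 0.0]
width: 0.0382
gripper_force: 0.0
```

Call:
apply_moves(deltas=[0,0,0,0,0,0,0,0,0,0,0,0,0,0,0,0,0,0,0,0])

```text
clock: 20.73
position: [0.4455, 0.0904, 0.1167]
ee_rot: [-0.0, 0.998, 0.063, 0.0]
contact_force: [0.7, -0.8, 0.1]
width: 0.0001
gripper_force: 0.0
```

```bash
python3 - <<'E'
from fit import *
import go
u=np.array([.9921,.1253]);S=np.array([.5182,.0988])
go.d(*(S-.074*u),.0505,7.2)
t=get_image("top");d=get_image("side")
print(fitc([d],[proj(d,[.513,.098,.045])[0]],(.515,.0985,.126),z=.026) if 0 else "")
c=lambda i,x,y,w,h:cv2.resize(i["frame"][y:y+h,x:x+w],(400,400),interpolation=cv2.INTER_CUBIC)
cv2.imwrite("pics/c7.png",np.hstack([c(t,240,190,100,100),c(d,235,170,100,100)])[:,:,::-1])
E
```

```text
d [-0.8  0.8 66.2] turn 0.0 cur yaw -172.8 tilt [0.0003 0.0001] pos [0.4455 0.0904 0.1167] w 0.0001 q6 1.49 t 20.73 F [ 0.7 -0.8  0.1]
```

View pics/c7.png

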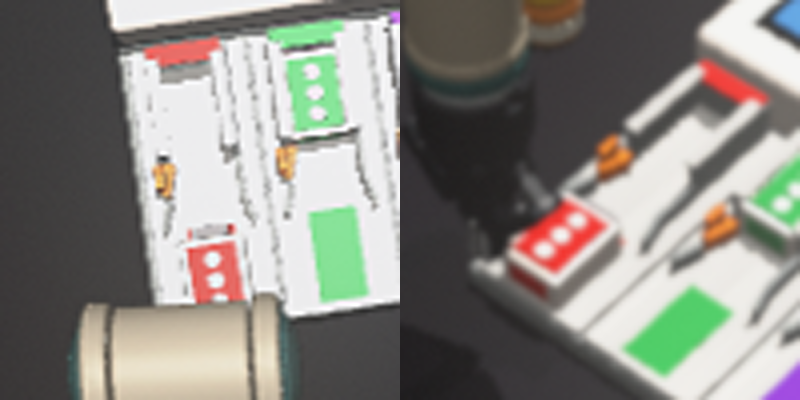

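The red cassette sits straight on its apron with the fingers clear behind it. Pushing it in the same way.

Call:
apply_moves(deltas=[0,0,1,30,0,0,0,1,55,0,0,0,1,66,0,0,0,1,66,0,0,12,1,66,0,0,20,1,66,0,0,28,1,66,0,0,36,1,66,0,0,44,1,66,0,0,52,1,66,0,0,60,1,66,0,0,60,1,66,0], squeeze=60)

```text
clock: 21.83
position: [0.5071, 0.0971, 0.0512]
ee_rot: [-0.0, 0.998, 0.063, 0.002]
contact_force: [-0.1, 0.0, 0.0]
width: 0.0001
gripper_force: 0.0
```

Call:
apply_moves(deltas=[0,8,0,0,0,0,16,0,0,0,0,24,0,0,0,0,32,0,0,0,0,40,0,0,0,0,48,0,0,0,0,55,0,0,0,0,62,0,0,0,0,69,0,0,0,0,75,0,0,0,0,80,0,0,0,0,80,0,0,0])

```text
clock: 22.83
position: [0.5854, 0.1071, 0.0508]
ee_rot: [-0.0, 0.998, 0.063, 0.001]
contact_force: [-0.1, -0.7, -0.8]
width: 0.0002
gripper_force: 0.4
```

Call:
apply_moves(deltas=[0,4,0,0,0,0,7,0,0,0,0,10,0,0,0,0,13,0,0,0,0,15,0,0,0,0,17,0,0,0,0,18.5,0,0,0,0,18.5,0,0,0,0,18.5,0,0,0])

```text
clock: 23.58
position: [0.602, 0.1094, 0.051]
ee_rot: [-0.0, 0.998, 0.063, 0.0]
contact_force: [-4.6, -1.7, 1.8]
width: -0.0
gripper_force: 1.9
```

```bash
python3 go.py .6025 .1094 .0505 7.2
```

```text
d [0.5 0.  0.5] turn 0.0 cur yaw -172.8 tilt [0.0003 0.0003] pos [0.602  0.1094 0.051 ] w -0.0 q6 1.51 t 23.58 F [-4.6 -1.7  1.8]
```

Call:
apply_moves(deltas=[0,2,0,0,0,0,4,0,0,0,0,5,0,0,0,0,5,0,0,0,0,5,0,0,0])

```text
clock: 24.0
position: [0.6021, 0.1094, 0.051]
ee_rot: [0.0, 0.998, 0.063, -0.005]
contact_force: [-13.6, -2.9, 10.0]
width: -0.0
gripper_force: 6.6
```

Call:
apply_moves(deltas=[0,-15,0,0,0,0,-30,0,0,0,0,-45,0,0,0,0,-45,0,-40,0,0,-45,0,-80,0,0,-85,0,-120,0,0,-125,0,-120,0,0,-170,0,-120,0,0,-210,0,-120,0,0,-210,0,-120,0,0,-210,0,-120,0,0,-210,0,-120,0])

```text
clock: 25.0
position: [0.4005, 0.0837, 0.1719]
ee_rot: [-0.0, 0.998, 0.063, 0.003]
contact_force: [1.2, -0.4, -0.3]
width: -0.0
gripper_force: 0.0
```

```bash
python3 -c "
import chk,go;chk.chk('red');chk.chk('purple');go.d(.4778,-.3295,.12,19.5)"
```

```text
top green label [45.1  0.5] 191.0
top green tab [-5.3 31. ] 34.0
top red label [44.5 -0.4] 198.0
top red tab [-4.9 30.2] 35.0
side green label [46.1 13.1] 58.0
side green tab [-9.8 25.4] 68.0
side red label [45.3  1. ] 181.0
side red tab [-8.5 26.2] 81.0
top green label [45.1  0.5] 191.0
top green tab [-5.3 31. ] 34.0
top purple label [45.1 -0.6] 196.0
top purple tab [-4.4 31.4] 32.0
side green label [45.8 13. ] 57.0
side green tab [-9.8 25.4] 68.0
side purple label [45.6  1.1] 134.0
side purple tab [-8.5 26.3] 71.0
d [ 24.4 419.5  51.1] turn -12.3 cur yaw -172.8 tilt [0.0021 0.0002] pos [0.4008 0.0836 0.171 ] w 0.0 q6 1.48 t 25.2 F [0.2 0.6 1.1]
```

Both labels and tabs match the latched green bay in both views, and the robot is clear of everything.

```bash
python3 -c "
from rig import *
print(sign_off())"
```

```text
the job is handed in; nothing more can be done
None
```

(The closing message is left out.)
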